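Lock the chopper lid

ROBOT

A 6-joint arm with a two-finger parallel gripper is mounted at the origin on the work surface. World frame = base frame: x ahead of the robot, y to its left, z up, the work surface at z = 0. Lengths are in m, angles in degrees, forces in N, time in s.
With the tool pointing down it reaches from about 0.35 to 0.95 m from the base axis. Payload 17.4 kg.
Tool frame: the origin (TCP) lies midway between the tips of the shut fingers; the grasp point (between the pads) lies 19 mm behind it; z points along the fingers, y is the line along which they close (so a half turn about z gives the same grasp; the last joint's range is limited). The gripper opens to 93 mm and grips with 3 to 60 N. Pads are 15 mm wide; open, the fingers measure 128 mm over their backs; the gripper's body (75 mm by 188 mm) begins 65 mm behind the grasp point.
Start: joints at [-73.442, 6.646, 82.598, -0, 90.757, -2.166], TCP at [0.217, -0.639, 0.219] pointing down, gripper open.
Joint ranges: [-162.19, 162.19], [-47.58, 125.68], [4.15, 143.07], [-65.23, 245.23], [0.69, 171.88], [-170.13, 170.13]. Speed limits (degrees/s): [108.29, 108.29, 127.2, 180, 180, 180].

INTERFACE

Orientations are given as a 3x3 rotation matrix whose columns are the frame's x, y, z axes.
In Python, from workcell import robot, let_go, close_gripper, solver, get_obs, get_image, get_calibration, job_done gives the robot as it stands. Calls block until the motion is done:
- robot.movep(position, orientation): joint-space move of the TCP to a pose.
- robot.move_l(position, attitude=None, vel=0.15, guard=None): straight line of the TCP; attitude=None keeps the orientation; vel is the mean speed in m/s. With guard (N) it stops when the force on the tool has changed by that much, and returns True; else False.
- robot.move_joints(angles): joint-space move.
- let_go() and close_gripper(grip_force=None): open the fingers fully, or close them until they stop; grip_force is the grip in N (None keeps the last).
- robot.pause(seconds).
- solver.inverse_kinematics(position, orientation): joint angles nearest the present ones, or None.
- get_obs(): the state.
- get_image(name): name is "side" or "top"; returns the picture (480x640x3 uint8, red, green, blue); there is no depth.
- get_calibration(name): a dict with "intrinsics" (3x3 intrinsics, pixels), "R" (3x3) and "t" (3): a world point X has camera coordinates R X + t. Camera axes: x right, y down, z forward; pixel columns grow to the right and rows downward; lengths in m; the calibration is good to about 2 mm. A picture is of the moment at which its call begins. get_calibration takes no time and is no camera call.
A pose or a line that the arm cannot do raises robot.PlanningError and nothing moves.
- job_done(): hands the job in; it is judged then, once.
The state is a dict: "time": time; "q": joint angles; "joint_vel": joint speeds; "tau": joint torques, N m; "position": TCP position; "tcp_rot": TCP orientation; "ft_force": force on the tool from outside, world axes, zero at the start; "ft_torque": the same for the moment, N m; "opening": finger opening in m; "gripper_force": force on a finger pad.
Only numpy, scipy, OpenCV 4.12 (cv2) and the standard library are available. Lean on these libraries where they do the work, as an engineer would, in place of code of your own. Each camera call takes 0.05 s, during which the arm holds its last target. There are 200 camera calls.

TASK

Two filled mini choppers stand on the bench, both with their lids unlocked. Lock the lid with the red bar handle: push it down against its spring and, while it is down, give it a quarter-turn clockwise (seen from above) until its bar points at the white marks on the collar, then let go so that it stays locked. Leave the lid with the blue bar alone.

Things in the scene. Friction and masses are not known exactly. Their poses are not given: they have to be found in the camera images.
- red_grip (a point): Point in the red bar handle of the lid to lock: on the lid's axis, 12 mm below the bar's top, 26 mm above the lid's flat top, 203 mm above the bench at the start. The bar, 84 mm long, 18 thick, 38 tall, stands across the middle of a round white lid 110 mm in diameter. Axes: z up, x along the bar, y across it; they turn and sink with the lid. The lid cannot come off
- red_chopper: The red-barred lid's chopper, fixed to the bench: white base 150 mm square, clear bowl, grey collar 144 mm in diameter, top 158 mm up, around the lid. Origin: centre of the underside; z up; the white lock marks lie on the collar at its +x and -x, the lug gaps at +y and -y, where the bar points at the start. Other things nearby, but for the second chopper, are under 125 mm high
- red_press (a joint): How far the red-barred lid is pushed down, m: 0 raised (start), 0.020 fully down. Its spring pushes up with about 4 N at the top, 10 N fully down. It turns only when more than 0.011 down (aim for 0.014 to 0.018); then lugs under the bar's ends run under the collar and hold it: locked and released it rises to about 0.011
- red_turn (a joint): How far the red-barred lid is turned clockwise seen from above, rad: 0 to 0.08 at the start; 1.571 at the end stop: locked, bar in line with the two white marks on the collar. Light friction, about 0.1 N m; it stays where it is left
- blue_end (a point): Point at one end of the blue bar handle of the other, otherwise identical chopper, to be left alone: 42 mm from that lid's axis (the axis lies at x = -0.042 in this point's own frame, whose x runs along the bar and z up), 203 mm above the bench

How it is judged (in metres and radians):
At the end, for the whole second after the job is handed in: The red-barred lid is turned to within 0.27 rad (15 degrees) of its stop (joint red_turn above 1.3), is held down by its lugs (joint red_press above 0.007) and at rest, released; the blue-barred lid's bar end is within 15 mm of where it began (value of joint red_turn above 1.3 rad and value of joint red_press above 0.007 m and velocity of joint red_turn between -0.05 and 0.05 rad/s and velocity of joint red_press between -0.01 and 0.01 m/s and distance of blue_end from where it was at the start of the episode below 0.015 m); the robot touches nothing.
It fails at once if the blue-barred lid is pressed or turned (its bar end moved over 15 mm) (distance of blue_end from where it was at the start of the episode above 0.015 m).
It also fails if it takes over 38 s, if anything falls off the work surface, if the arm or the gripper's body presses on something with over 40 N, if the wrist force passes 120 N, or if a joint passes its speed limit or range.

## Working session

There is one attempt and no reset: what is moved stays moved. The work goes in short steps, each a Python script; the robot and the scene stay as the last script left them, time stands still between calls to the robot, and variables do not carry over. Pictures are saved under pics/ and viewed, at most 10 in all, crops included, and the job is handed in when it is done.

```bash
ls; mkdir -p pics
python3 - <<'E'
from workcell import *
import cv2, numpy as np
for n in ("top","side"):
    im=get_image(n); cv2.imwrite(f"pics/{n}0.png",im[...,::-1]); c=get_calibration(n)
    print(n,np.round(c["intrinsics"],1).tolist(),np.round(c["R"],3).tolist(),np.round(c["t"],3).tolist())
o=get_obs();print(o["time"],o["position"],np.round(o["tcp_rot"],3).tolist())
E
```

```text
pics
top [[537.2, 0.0, 327.7], [0.0, 537.2, 247.8], [0.0, 0.0, 1.0]] [[-0.029, -1.0, -0.003], [-0.996, 0.03, -0.089], [0.089, 0.001, -0.996]] [0.024, 0.544, 1.182]
side [[467.0, 0.0, 313.5], [0.0, 467.0, 232.5], [0.0, 0.0, 1.0]] [[0.952, -0.308, 0.0], [-0.244, -0.755, -0.608], [0.187, 0.578, -0.794]] [-0.491, 0.226, 0.8]
0.1 [ 0.21660498 -0.6391196   0.21798047] [[0.947, 0.321, -0.0], [0.321, -0.947, 0.001], [0.0, -0.001, -1.0]]
```

View pics/top0.png

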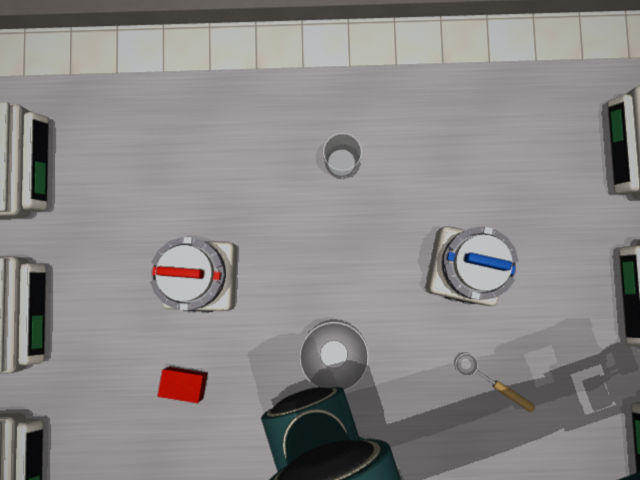

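View pics/side0.png

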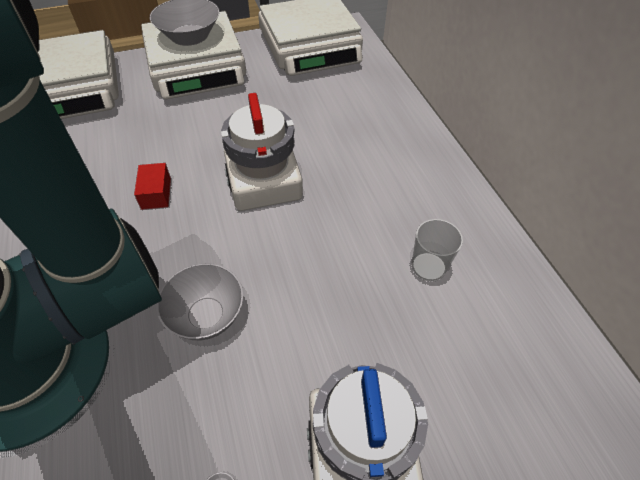

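Top view: the red bar runs about (155,271) to (203,273) and its chopper is at the image left. Side view: the red bar runs (252,95) to (260,132). The blue chopper is far off to the right in the top view. Next I'll take close crops to measure the bar's top face.

Run:
```python
import cv2, numpy as np
a=cv2.imread("pics/top0.png")[225:325,140:250]; b=cv2.imread("pics/side0.png")[85:215,210:310]
A=cv2.resize(a,None,fx=4,fy=4,interpolation=0); B=cv2.resize(b,None,fx=3.6,fy=3.6,interpolation=0)
H=max(A.shape[0],B.shape[0]); pad=lambda x:cv2.copyMakeBorder(x,0,H-x.shape[0],0,0,0)
C=np.hstack([pad(A),pad(B)][:2]); print(C.shape,A.shape)
cv2.imwrite("pics/crop.png",C[:600,:800])
for n in("top0","side0"):
    im=cv2.imread(f"pics/{n}.png").astype(int); m=((im[...,2]>120)&(im[...,1]<90)&(im[...,0]<90)).astype(np.uint8)
    k,l,s,c=cv2.connectedComponentsWithStats(m)
    for i in range(1,k):
        if s[i,4]>15:
            print(n,s[i],c[i].round(1)); 
            p=np.argwhere(l==i)
            v=im[l==i][:,2]; print(np.percentile(v,[5,25,50,75,95]))
```

```text
(468, 800, 3) (400, 440, 3)
top0 [152 267  48  11 413] [176.1 271.8]
[135. 168. 190. 196. 197.]
top0 [213 272   7   8  49] [216.2 275.5]
[138.6 181.  196.  198.  199. ]
top0 [ 157  369   45   34 1150] [179.5 385.9]
[159. 172. 174. 176. 178.]
side0 [248  93  14  28 242] [254.6 106.2]
[139.1 160.  179.  180.  182. ]
side0 [257 147  10   5  41] [261.2 148.9]
[125. 157. 180. 183. 185.]
side0 [134 163  32  32 825] [149.7 178.5]
[158. 165. 167. 169. 171.]
```

View pics/crop.png

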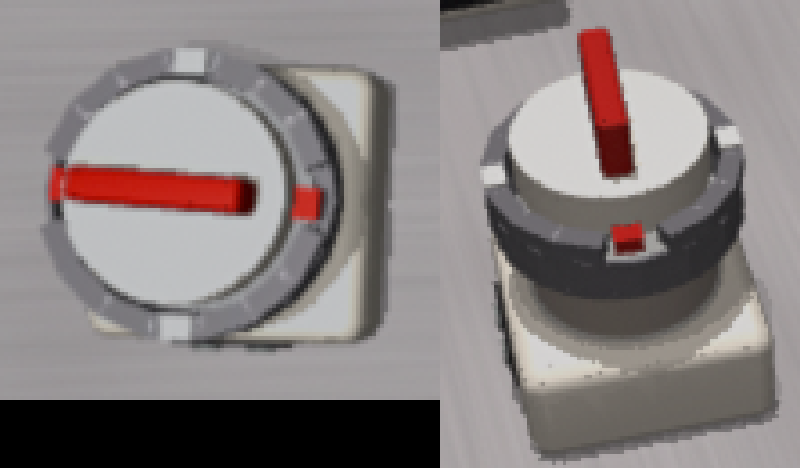

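The crop shows the bar's top face clearly. In the top view its ends are at crop (68,183) and (239,195), with the white marks at (190,60) and (176,329). In the side view the bar ends are at (594,31) and (614,124), with the marks at (495,173) and (728,134). I'll triangulate these points.

Run:
```python
from workcell import *
import cv2, numpy as np
P={n:(lambda c:c["intrinsics"]@np.c_[c["R"],c["t"]])(get_calibration(n)) for n in("top","side")}
T=np.array([[68,183],[239,195],[190,60],[176,329],[308,203]])/4+[140,225]-.5
S=(np.array([[594,31],[614,124],[728,134],[495,173],[628,238]])-[440,0])/3.6+[210,85]-.5
# crop mark pairing: the camera's left mark (side) is nearer the robot
X=cv2.triangulatePoints(P["top"],P["side"],T.T,S.T); X=(X[:3]/X[3]).T
print(X.round(4))
d=X[0]-X[1];m=X[2]-X[3]
print("bar mid",(X[0]+X[1])/2,np.linalg.norm(d),np.degrees(np.arctan2(d[1],d[0])))
print("mark mid",(X[2]+X[3])/2,np.linalg.norm(m),np.degrees(np.arctan2(m[1],m[0])))
for n,p in(("top",T),("side",S)):
    h=np.c_[X,np.ones(5)]@P[n].T; print((h[:,:2]/h[:,2:]-p).round(1).tolist())
```

```text
[[0.4957 0.3331 0.21  ]
 [0.4874 0.2521 0.2109]
 [0.5577 0.2887 0.1584]
 [0.4252 0.2964 0.1585]
 [0.4849 0.2323 0.1501]]
bar mid [0.49156443 0.29259688 0.21046838] 0.0815113214458794 84.15121616578827
mark mid [0.49146475 0.29253434 0.15846233] 0.1327227440894836 -3.3384380210271765
[[0.1, -0.6], [0.1, -0.5], [0.1, -0.3], [0.1, -0.8], [0.0, -0.3]]
[[-0.8, 0.1], [-0.7, 0.1], [-0.4, 0.0], [-1.0, 0.1], [-0.4, 0.1]]
```

Both midpoints agree: the axis is at (0.4915, 0.2926), the bar is at 84°, and the marks are at -3.3°, so the turn needed is about 87.5° clockwise. Now I'll approach with the TCP vertical.

```bash
cat > h.py <<'E'
from workcell import *
import numpy as np
C=np.array([0.4915,0.2926])
def R(deg):  # tool down, tool y at world angle deg
    a=np.radians(deg); y=np.array([np.cos(a),np.sin(a),0]); z=np.array([0,0,-1.]); return np.c_[np.cross(y,z),y,z]
def st(s=""):
    o=get_obs(); print(s,"t",round(o["time"],2),"p",o["position"].round(4),"F",np.round(o["ft_force"],1),"M",np.round(o["ft_torque"],2),"op",round(o["opening"],4),"g",np.round(o["gripper_force"],1),"q6",round(o["q"][5],1)); return o
E
python3 - <<'E'
from h import *
import cv2
st()
p=get_obs()["position"]; robot.move_l(p+[0,0,0.14],vel=0.25)
for a in(-5.85,174.15):
    for d in(0,88): print(a,d,np.round(solver.inverse_kinematics([*C,0.186],R(a-d)),1))
a=174.15 if all(abs(solver.inverse_kinematics([*C,0.186],R(174.15-d))[5])<165 for d in(0,88)) and abs(solver.inverse_kinematics([*C,0.186],R(86.15))[5])<abs(solver.inverse_kinematics([*C,0.186],R(-93.85))[5]) else -5.85
print("use",a)
robot.movep([*C,0.29],R(a)); st("above")
robot.pause(.3);o=st()
for n in("top","side"): cv2.imwrite(f"pics/{n}1.png",get_image(n)[...,::-1])
E
```

```text
t 0.1 p [ 0.2166 -0.6391  0.218 ] F [ 0.7  0.3 -0.2] M [-0.05 -0.05 -0.  ] op 0.0931 g 0.0 q6 -2.2
-5.85 0 [28.2 -5.6 98.  -0.  87.7 34.1]
-5.85 88 [ 28.2  -5.6  98.   -0.   87.7 122.1]
174.15 0 [  28.2   -5.6   98.    -0.    87.7 -145.9]
174.15 88 [ 28.2  -5.6  98.   -0.   87.7 -57.9]
use 174.15
above t 4.21 p [0.4918 0.2922 0.29  ] F [-0.3 -0.5 -0.3] M [ 0.11 -0.07  0.01] op 0.0933 g 0.0 q6 -145.9
 t 4.51 p [0.4916 0.2925 0.29  ] F [-0.4 -0.  -0.7] M [ 0.12 -0.1   0.01] op 0.0929 g 0.0 q6 -145.9
```

```bash
python3 - <<'E'
from h import *
import cv2
print(robot.move_l([*C,0.187],vel=0.08,guard=6)); st("down")
close_gripper(30); robot.pause(.2); st("closed")
cv2.imwrite("pics/s2.png",np.vstack([get_image("side")[60:240,180:420],get_image("top")[190:370,90:330]])[...,::-1])
E
python3 -c "
import cv2;cv2.imwrite('pics/s2b.png',cv2.resize(cv2.imread('pics/s2.png'),None,fx=1.6,fy=1.6))"
```

```text
False
down t 6.05 p [0.4917 0.2927 0.1876] F [-0.8 -0.7  0.4] M [ 0.11 -0.06  0.  ] op 0.093 g 0.0 q6 -145.9
closed t 7.4 p [0.4919 0.2926 0.1871] F [ 4.1  0.1 -0.2] M [ 0.07 -1.12 -0.11] op 0.0177 g 30.0 q6 -145.9
```

View pics/s2b.png

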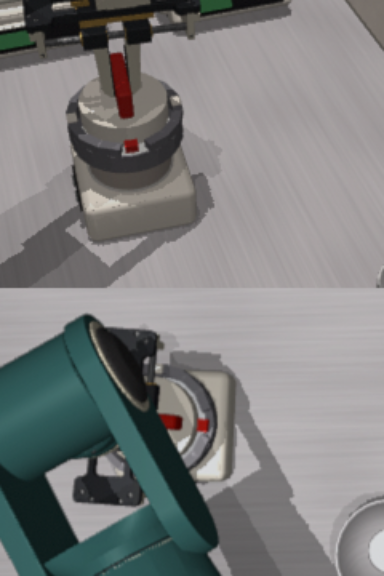

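The grasp is right: the fingers straddle the middle of the red bar, and the opening of 17.7 mm matches its thickness. Side force is small, about 4 N. Next I'll press down and turn.

Run:
```python
from h import *
o=get_obs(); z0=o["position"][2]
print(robot.move_l([*C,z0-0.016],vel=0.03,guard=25)); robot.pause(.2); o=st("pressed")
if 5<o["ft_force"][2]<25:
    q=np.array(o["q"],float)
    q0=np.array(solver.inverse_kinematics([*C,z0-0.016],R(174.15)))
    for d in(15,40,65,80,88):
        q1=q0.copy(); q1[5]+=d; robot.move_joints(q1); o=st(d)
        if np.linalg.norm(o["ft_force"])>50 or abs(o["ft_torque"][2])>3: print("stop"); break
```

```text
False
pressed t 8.38 p [0.4919 0.2926 0.172 ] F [ 2.6 -1.5  8.9] M [-0.28 -0.61 -0.11] op 0.0179 g 30.0 q6 -145.9
15 t 8.74 p [0.4919 0.2926 0.172 ] F [ 2.3 -3.   8.6] M [-0.24 -0.55 -0.11] op 0.0179 g 30.0 q6 -130.9
40 t 9.24 p [0.4919 0.2927 0.172 ] F [ 2.5 -0.7  8.1] M [-0.13 -0.58 -0.06] op 0.018 g 30.0 q6 -105.9
65 t 9.74 p [0.4919 0.2928 0.1721] F [ 2.8 -0.1  8.2] M [-0.11 -0.66 -0.02] op 0.0176 g 30.0 q6 -80.9
80 t 10.1 p [0.4919 0.2929 0.1721] F [ 2.6 -0.2  9.2] M [-0.01 -0.68 -0.05] op 0.0181 g 30.0 q6 -65.9
88 t 10.36 p [0.4919 0.2929 0.1721] F [ 3.4 -1.   8.7] M [-0.05 -0.81  0.12] op 0.0176 g 30.0 q6 -57.9
```

Force and angle tracked well. I'll ease up 4 mm, release, retreat, and look.

Run:
```python
from h import *
import cv2
p=get_obs()["position"]
robot.move_l(p+[0,0,0.004],vel=0.03,guard=20); robot.pause(.2); st("eased")
let_go(); st("open")
robot.move_l([p[0],p[1],0.33],vel=0.15)
robot.movep([0.45,-0.05,0.38],R(86)); st("away")
a,b=[get_image(n)[...,::-1] for n in("top","side")]
f=lambda x:cv2.resize(x,(400,400),interpolation=0)
cv2.imwrite("pics/end.png",np.hstack([f(a[225:325,140:240]),f(b[85:185,210:310])]))
```

```text
eased t 10.8 p [0.492  0.2927 0.1762] F [-0.4 -0.5  3.1] M [ 0.15 -0.13  0.04] op 0.0179 g 30.0 q6 -57.9
open t 12.06 p [0.4922 0.2927 0.1762] F [0.1 0.6 0. ] M [ 0.12 -0.14 -0.03] op 0.0932 g 0.0 q6 -57.9
away t 14.55 p [ 0.4503 -0.0494  0.3797] F [ 0.1  0.5 -0.4] M [ 0.01 -0.16 -0.01] op 0.0933 g 0.0 q6 -95.5
```

View pics/end.png

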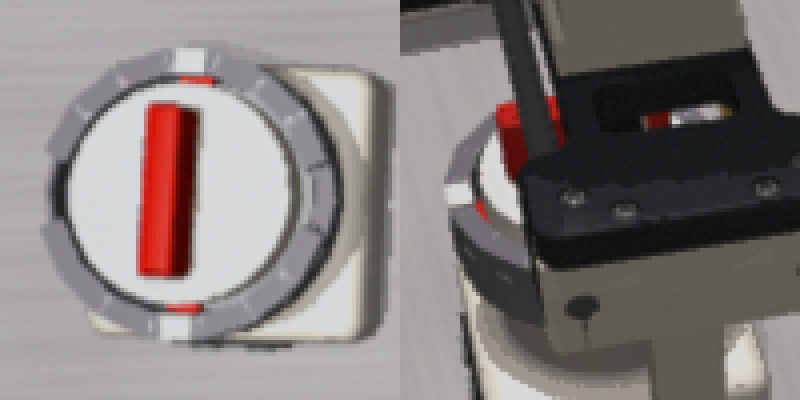

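The top view shows the bar in line with the two white marks at (190,60) and (176,329), within about 2°. Its lugs are under the collar and the lid sits low, so it is locked. Handing in.

```bash
python3 -c "
from workcell import *
print(job_done())"
```

```text
the job is handed in; nothing more can be done
None
```

The red-barred lid is locked: pressed about 15 mm, turned about 88° clockwise to the white marks, and released with its lugs under the collar. I kept the arm clear of the blue lid (not re-checked at the end), and handed in at about 15 s; no verdict was returned.

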